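# Move a drained cutter carrier over the stops onto the dry rail

### The arm

A 7-joint arm with a two-finger parallel gripper is mounted at the origin on the work surface. World frame = base frame: x ahead of the robot, y to its left, z up, the work surface at z = 0. Lengths are in mm, angles in degrees, forces in N, time in s.
With the tool pointing down it reaches from about 400 to 925 mm from the base axis. Payload 4.1 kg.
Tool frame: the origin (TCP) lies on the mounting face of the last link; the fingertips stand 173 mm ahead of it and the grasp point (between the pads) lies 155 mm ahead of it; z points along the fingers, x is the direction in which the jaws open and shut, and the axes are right-handed (so a half turn about z gives the same grasp; the last joint's range is limited). The gripper opens to 85 mm and grips with 20 to 120 N. Pads are 22 mm wide; open, the fingers measure 114 mm over their backs; the gripper's body (76 mm by 85 mm) begins 54 mm behind the grasp point. The pads swing forward as they close: fully open they stand 13 mm farther back than shut.
Start: joints at [66.921, 22.827, 2.584, 88.041, -1.071, 69.15, -2.905], TCP at [194.479, -620.238, 404.747] pointing down, gripper open.
Joint ranges: [-161.44, 161.44], [-28.35, 127.94], [-78.24, 83.42], [0, 140.83], [-78.03, 258.03], [13.02, 114.36], [-168.23, 168.23]. Speed limits (degrees/s): [147.25, 147.25, 180, 180, 180, 180, 180].

### API

Orientations are given as [roll, pitch, yaw] about the fixed x, y, z axes, in that order (R = Rz(yaw) Ry(pitch) Rx(roll)).
In Python, from workcell import bot gives the robot as it stands.
- The arm moves only by the shell command python3 -m pendant 'ROWS' [FORCE]. ROWS is JSON, a list of rows, each a list of 5 numbers: the closure in counts, from 0 (fully open) to 255 (shut), then the shift along the tool's x, y, z in mm, then the turn about the tool's z in degrees. In form: [[grip, x, y, z, spin], ...]. A call has 1 to 20 rows; each row is the pose to reach, as a shift and turn from the pose commanded when the call began, along the tool's axes at that moment; what a row does not reach only later rows make up. A row lasts 1/10 s, in which the tool goes at most 50 mm and 8.59 degrees, less where a joint would pass 70% of its speed; a pose out of reach is approached as far as the arm can. A call with a gripper value outside its range is refused whole. The fingers move at their own pace and stop on an object; FORCE is the grip in N (left out, the last holds). Time passes only in rows, so rows that repeat a pose let the fingers close. It gives the time, the measured TCP pose, the force and the opening at its end, in the units of the state.
- bot.read_state(): the state, without advancing time (a new reading comes with each control period).
- bot.read_camera(name): name is "side" or "top" or "wrist"; returns a dict with "img" (400x640x3 uint8, red, green, blue), "range_z" (400x640 float32, mm along the optical axis (not along the pixel's ray), 0 where there is no reading), "fx", "fy", "cx", "cy" (pixels), "world_to_cam" (4x4, takes a point from world to camera coordinates). Camera axes: x right, y down, z forward; pixel columns grow to the right and rows downward; lengths in mm; the calibration is good to about 2 mm. A picture is of the moment at which its call begins.
- bot.close_job(): hands the job in, once; it reports no verdict.
The state is a dict: "time": time; "joint_positions": joint angles; "dq": joint speeds; "tau": joint torques, N m; "position": TCP position; "orientation": TCP orientation; "force": force on the tool from outside, world axes, zero at the start; "wrist_torque": the same for the moment, N m; "width": finger opening in mm.
Only numpy, scipy, OpenCV 4.12 (cv2) and the standard library are available. Lean on these libraries where they do the work, as an engineer would, in place of code of your own. Each camera call takes 0.05 s, during which the arm holds its last target.

### The job

The end mills in the yellow-gripped carrier have drained. First slide the green-gripped carrier along the dry rail, without lifting it off, to the end stop farthest from the drain rail; then lift the yellow carrier along the line of the rails, over the two end stops that face each other, and hang it on the dry rail, closed right up against the green one so that there is room for the next. Carbide chips easily: set the carrier down gently, without dropping or banging it, and leave the jar, the tube and the carton where they are.

Things in the scene. Friction and masses are not known exactly. Their poses are not given: they have to be found in the camera images.
- drain_rack: Drain rack, fixed: bare steel tray 110 x 220 x 16 mm, an upright post at each end (8 mm in x, 10 mm in y) and a rail between them. Origin on the bench straight below the middle of the rail (tray centre 14 mm to its +x); y along the rail, z up. The racks stand end to end, rails in line within about 20 mm and 3 degrees, in either order
- dry_rack: Dry rack, fixed beside the drain rack: same sizes, origin and axes, but its tray is blue with a black mat. Its rail holds three carriers when they are closed up
- drain_rail (a point): middle of the top edge of the drain rack's rail, 170 mm above the bench; axes as its rack. The rail is a flat steel bar on edge, 8 mm thick, 36 mm deep, 180 mm of clear length. The posts rise 22 mm above the rail top, tipped red: the end stops, inner faces at y = +90 and -90 mm
- dry_rail (a point): the same point of the dry rack's rail (same rail and end stops); y along the rail, z up. A carrier touching an end stop has its origin at y = +62 or -62 mm here
- yellow_carrier: Yellow-gripped carrier, loose, 0.27 to 0.45 kg, on the drain rail. Bent sheet 56 mm wide in y. Origin: centre of the underside of its hook, on the rail top when hung. Hook: slot x = -6 to 6 mm, 4 mm top, flared lip at -x 15 mm down. Plate at x = 6 to 9 mm down to z = -108, end mills on it out to x = 34. Rests with the plate on the rail: origin about 2 mm to -x of mid-rail. Centre of mass near x = 17 mm
- yellow_grip (a point): centre of the yellow carrier's grip: 7.5 mm to +x and 28 mm above the carrier's origin, axes as the carrier. A rounded upright block 10 mm thick in x, 36 mm wide in y, 32 mm tall, its underside 12 mm above the rail top when hung. Take it from above across its thickness. To pass an end stop the carrier must rise more than 37 mm (stop 22 + lip 15)
- green_carrier: Green-gripped carrier, loose, near the middle of the dry rail: same shape, size, mass and origin as the yellow one. A sideways push of a few newtons (under 10 N) on the edge of its grip slides it along the rail. Two carriers that touch have their origins 56 mm apart
- green_grip (a point): centre of the green carrier's grip: same block and place on its carrier as the yellow grip
- oil_jar: bystander: amber jar with black cap, diameter 60 mm, 85 mm tall; origin at the centre of its underside
- cutter_tube: bystander: lying clear square tube with white cap, 27 x 105 x 27 mm, long in its y; origin on its underside
- carton: bystander: open cardboard box 160 x 120 x 55 mm with round cutter tubes; origin at the centre of its underside

How it is judged:
By the outcome, as a careful person would: the job done as asked, in the order asked, and still so for the second after the job is handed in, with the robot touching nothing.
It also fails if it takes over 64 s, if anything falls off the work surface, if the arm or the gripper's body presses on something with over 40 N, if the wrist force passes 120 N, or if a joint passes its speed limit or range.

## Working session

There is one attempt and no reset: what is moved stays moved. The work goes in short steps, Python scripts to look and compute and a shell command to move; the robot and the scene stay as the last step left them, time stands still between calls to the robot, and variables do not carry over. Pictures are saved under pics/ and viewed, and the job is handed in when it is done.

```bash
ls; mkdir -p pics
python3 - <<'E'
from workcell import bot
import cv2,pickle
s=bot.read_state();print(s)
for n in ["side","top","wrist"]:
    c=bot.read_camera(n); pickle.dump(c,open(f"/tmp/{n}0.pkl","wb"))
    cv2.imwrite(f"pics/{n}0.png",c["img"][:,:,::-1]); print(n,c["fx"],c["cx"],c["cy"],c["world_to_cam"].round(3).tolist())
E
```

```text
pics
{'time': 0.0, 'joint_positions': array([66.92140551, 22.87459225,  2.58001336, 88.11504826, -1.07193811,
       69.148839  , -2.90359622]), 'dq': array([ 0.03965987,  0.09121339,  0.02980416, -0.07288517, -0.0159728 ,
        0.02781802,  0.05795526]), 'tau': array([-2.39895771e-04, -4.75122392e+01,  1.36446308e+00, -2.54223526e+01,
        1.15898470e-02,  9.32581461e-03,  6.79621436e-06]), 'position': array([ 194.40429284, -619.94176185,  403.62609486]), 'orientation': array([ 1.79992572e+02,  1.14084134e-01, -7.25859535e+01]), 'force': array([ 0.23327767,  0.66530863, -0.51798592]), 'wrist_torque': array([ 0.01468998, -0.00370565, -0.02907336]), 'width': 85.40920985012707}
side 438.2848950464682 316.2067490100167 200.41968359485094 [[-0.873, -0.487, 0.01, 522.348], [-0.311, 0.541, -0.781, 298.307], [0.375, -0.685, -0.624, 904.161], [0.0, 0.0, 0.0, 1.0]]
top 470.7236942983561 329.9403564383719 196.1331870984183 [[0.023, -1.0, -0.015, -10.738], [-0.987, -0.02, -0.157, 631.814], [0.157, 0.018, -0.987, 1507.855], [0.0, 0.0, 0.0, 1.0]]
wrist 299.85255097849756 318.0290802911253 201.99300182232568 [[0.299, -0.954, -0.002, -649.622], [-0.907, -0.285, 0.309, -40.468], [-0.296, -0.091, -0.951, 378.934], [0.0, 0.0, 0.0, 1.0]]
```

View pics/side0.png

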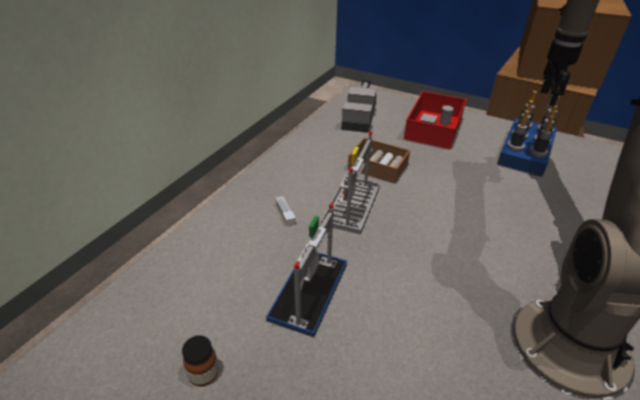

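View pics/top0.png

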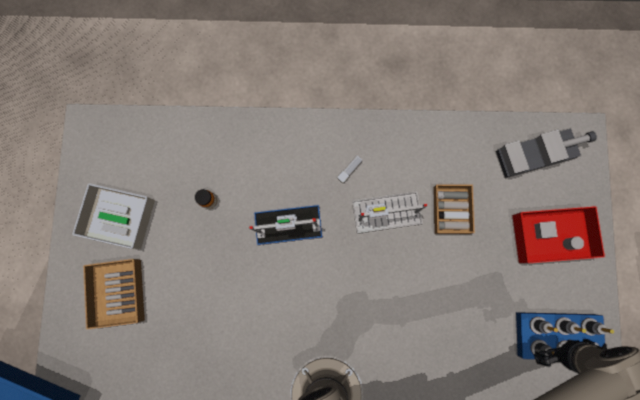

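View pics/wrist0.png

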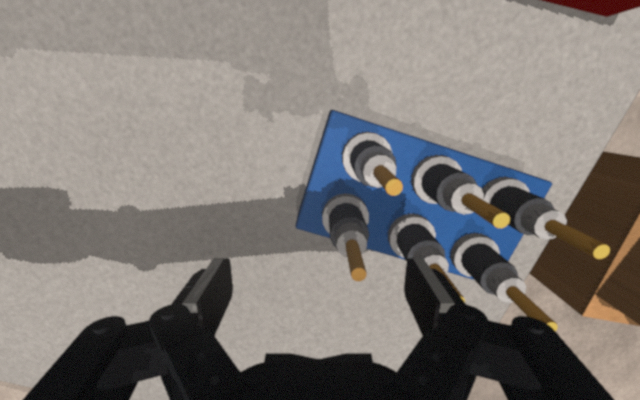

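The top view shows the dry rack with the green grip at about (285,220) and the drain rack with the yellow grip at about (378,210). The red tips sit at the rail ends. Next I'll measure these in both the top and side views.

```bash
cat > h.py <<'E'
import numpy as np,cv2
def px(c,p):
    p=c["world_to_cam"]@np.append(p,1); return c["fx"]*p[0]/p[2]+c["cx"],c["fy"]*p[1]/p[2]+c["cy"]
def ray(c,u,v):
    W=np.linalg.inv(c["world_to_cam"]); d=W[:3,:3]@np.array([(u-c["cx"])/c["fx"],(v-c["cy"])/c["fy"],1.]); return W[:3,3],d
def onz(c,u,v,z):
    o,d=ray(c,u,v); return o+d*(z-o[2])/d[2]
def tri(c1,p1,c2,p2):
    o1,d1=ray(c1,*p1);o2,d2=ray(c2,*p2);d1/=np.linalg.norm(d1);d2/=np.linalg.norm(d2)
    t=np.linalg.lstsq(np.c_[d1,-d2],o2-o1,rcond=None)[0];a=o1+t[0]*d1;b=o2+t[1]*d2
    return (a+b)/2,np.linalg.norm(a-b)
R={"red":[(0,150,80),(7,255,255)],"green":[(50,120,40),(85,255,255)],"yellow":[(24,140,100),(36,255,255)]}
def blobs(c,col,roi,amin=2):
    h=cv2.cvtColor(c["img"],cv2.COLOR_RGB2HSV)
    m=cv2.inRange(h,*[np.array(x) for x in R[col]])
    if col=="red": m|=cv2.inRange(h,np.array((173,150,80)),np.array((180,255,255)))
    k=np.zeros_like(m);x0,y0,x1,y1=roi;k[y0:y1,x0:x1]=m[y0:y1,x0:x1]
    n,l,s,ce=cv2.connectedComponentsWithStats(k,connectivity=8)
    return [(ce[i].round(2),s[i]) for i in range(1,n) if s[i][4]>=amin]
E
python3 - <<'E'
import pickle
from h import *
T=pickle.load(open("/tmp/top0.pkl","rb"));S=pickle.load(open("/tmp/side0.pkl","rb"))
for n,c,roi in(("top",T,(240,190,435,250)),("side",S,(285,125,380,275))):
    for col in R:
        for ce,s in blobs(c,col,roi):
            z=192 if col=="red" else 198
            d=c["range_z"][int(round(ce[1])),int(round(ce[0]))]
            o,dd=ray(c,*ce); print(n,col,ce,s,onz(c,*ce,z).round(1),"depth",(o+dd*d).round(1))
for n,c,r in(("top",T,(235,185,435,250)),("side",S,(260,120,400,340))):
    x0,y0,x1,y1=r;k=4 if n=="top" else 3
    cv2.imwrite(f"pics/{n}0z.png",cv2.resize(c["img"][y0:y1,x0:x1,::-1],None,fx=k if k==4 else 2.7,fy=k if k==4 else 2.7,interpolation=cv2.INTER_CUBIC))
E
```

```text
top red [425.2 204.6] [424 204   3   2   5] [ 589.6 -284.6  192. ] depth [ 590.1 -285.2  188.6]
top red [362. 214.] [361 213   3   3   5] [557.4 -96.4 192. ] depth [557.4 -96.4 191.7]
top red [313.67 219.  ] [312 218   4   3   9] [539.3  47.4 192. ] depth [538.8  47.1 196.4]
top red [250.8 227.4] [250 227   3   2   5] [510.2 234.  192. ] depth [510.1 233.9 192.5]
top green [282.9  220.73] [277 219  12   4  30] [531.5 138.3 198. ] depth [529.5 136.1 217.2]
top yellow [379.21 208.7 ] [374 207  11   4  33] [ 573.6 -147.   198. ] depth [ 571.8 -145.9  211.5]
side red [369.86 132.14] [369 131   3   4   7] [ 588.9 -280.5  192. ] depth [ 589.4 -282.   191.1]
side red [350.08 168.92] [349 167   3   5  12] [558.9 -93.6 192. ] depth [559.6 -95.3 190.8]
side red [330.92 204.92] [330 203   3   5  12] [535.2  51.3 192. ] depth [535.2  51.3 192. ]
side red [296.5  264.83] [295 262   4   7  18] [509.  238.6 192. ] depth [509.6 237.7 190.9]
side green [313.16 224.51] [310 217   8  19  68] [534.  131.7 198. ] depth [525.  147.9 214.6]
side yellow [354.85 150.42] [352 147   7   8  33] [ 580.8 -166.3  198. ] depth [ 571.6 -144.6  212.7]
```

View pics/top0z.png

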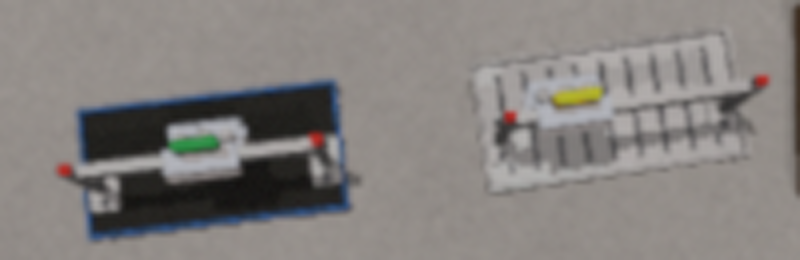

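View pics/side0z.png

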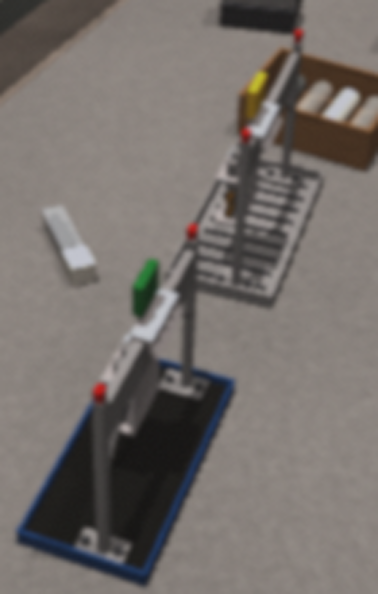

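```bash
cat >> h.py <<'E'
from scipy.spatial.transform import Rotation as Ro
def pose(s): return np.array(s["position"]),Ro.from_euler("xyz",s["orientation"],degrees=True).as_matrix()
def shift(s,tgt,yaw=None):
    p,R=pose(s); d=R.T@(np.array(tgt)-p)
    sp=0 if yaw is None else -((yaw-s["orientation"][2]+180)%360-180)
    return d.round(1),round(sp,2)
def axes(y): 
    y=np.radians(y); return np.array([np.cos(y),np.sin(y),0]),np.array([-np.sin(y),np.cos(y),0])
E
python3 - <<'E'
import pickle
from h import *
from workcell import bot
s=bot.read_state();p,R=pose(s)
w=pickle.load(open("/tmp/wrist0.pkl","rb"))["world_to_cam"];Wi=np.linalg.inv(w)
print("cam in tool",(R.T@(Wi[:3,3]-p)).round(1),(R.T@Wi[:3,:3]).round(3).tolist())
T=pickle.load(open("/tmp/top0.pkl","rb"))
for n,u,v in(("dry tray",235+212/4,185+160/4),("drain tray",235+614/4,185+112/4)): print(n,onz(T,u,v,16).round(1))
print("green top",onz(T,283,220.7,212).round(1),"yellow",onz(T,379.2,208.7,212).round(1))
print(shift(s,[500,-165,470],9.3))
E
```

```text
cam in tool [  0.6 -78.6  32.3] [[1.0, -0.0, -0.001], [0.0, 0.951, 0.309], [0.0, -0.309, 0.951]]
dry tray [536.4 142.1  16. ]
drain tray [ 584.  -194.2   16. ]
green top [530.2 136.4 212. ] yellow [ 571.7 -145.8  212. ]
(array([-342.8, -427.7,  -65.6]), np.float64(-81.89))
```

Run:
```python
from h import *
from workcell import bot
s=bot.read_state();print(shift(s,[572,-146,530],9.2))
```

```text
(array([-339.5, -502.1, -125.6]), np.float64(-81.79))
```

```bash
python3 -m pendant '[[0,0,0,-40,0],[0,0,0,-80,0],[0,-15,-25,-110,-5],[0,-40,-60,-125,-12],[0,-68,-100,-125.6,-19],[0,-96,-142,-125.6,-26],[0,-124,-183,-125.6,-33],[0,-152,-225,-125.6,-40],[0,-180,-266,-125.6,-47],[0,-208,-308,-125.6,-54],[0,-236,-350,-125.6,-61],[0,-264,-392,-125.6,-68],[0,-292,-432,-125.6,-74],[0,-315,-466,-125.6,-79],[0,-330,-488,-125.6,-81.5],[0,-339.5,-502,-125.6,-81.8],[0,-339.5,-502,-125.6,-81.8],[0,-339.5,-502,-125.6,-81.8]]'
python3 - <<'E'
from h import *
from workcell import bot
import pickle
c=bot.read_camera("wrist");s=bot.read_state();print(s["position"],s["orientation"],s["time"],s["joint_positions"].round(0))
pickle.dump(c,open("/tmp/w1.pkl","wb"));cv2.imwrite("pics/w1.png",c["img"][:,:,::-1])
E
```

```text
time: 1.95
position: [571.4, -147.5, 530.0]
orientation: [179.9, 0.1, 9.1]
force: [-1.0, -0.5, -0.8]
width: 85.1
[ 571.12820281 -148.150939    530.10771083] [1.79924465e+02 7.35133175e-02 9.00539984e+00] 2.0 [ 32.  14. -27.  85.   7.  82.  14.]
```

View pics/w1.png

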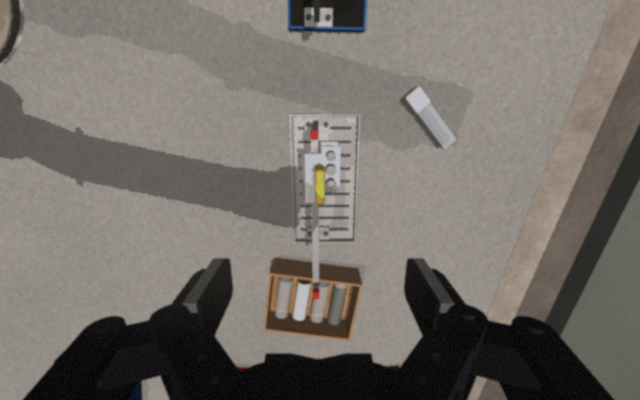

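Both drain red stops (314,133) and (315,295) are in view, along with the yellow grip at (320,185). I'll measure these, then take the same view over the dry rack.

```bash
cat >> h.py <<'E'
def report(c,roi,cols):
    for col in cols:
        for ce,s in blobs(c,col,roi,4):
            z=192 if col=="red" else 214
            d=np.median(c["range_z"][s[1]:s[1]+s[3],s[0]:s[0]+s[2]])
            print(col,ce,s,onz(c,*ce,z).round(1))
    h=cv2.cvtColor(c["img"],cv2.COLOR_RGB2HSV)
E
python3 - <<'E'
from h import *
from workcell import bot
import pickle
c=pickle.load(open("/tmp/w1.pkl","rb"))
report(c,(280,100,370,310),("red","yellow"))
cv2.imwrite("pics/w1z.png",cv2.resize(c["img"][110:310,270:370,::-1],None,fx=3,fy=3,interpolation=cv2.INTER_CUBIC))
h=c["range_z"]
# height map around the grip
for v in (165,175,185,195,205): print(v,[int(onz_z) for onz_z in [(lambda o,d:(o+d*h[v,u])[2])(*ray(c,u,v)) for u in range(306,340,2)]])
s=bot.read_state();print(shift(s,[531,180,530],9.0))
E
```

```text
red [313.55 133.92] [311 130   6   9  51] [558.  -98.7 192. ]
red [314.98 293.86] [313 289   5  10  44] [ 588.2 -282.9  192. ]
yellow [319.78 183.81] [316 171   9  27 194] [ 571.3 -142.8  214. ]
165 [173, 171, 172, 171, 172, 185, 190, 190, 189, 114, 113, 125, 131, 130, 123, 113, 114]
175 [172, 172, 171, 173, 171, 210, 213, 212, 211, 211, 113, 114, 114, 114, 115, 113, 113]
185 [171, 172, 171, 172, 172, 210, 211, 213, 213, 212, 114, 130, 130, 130, 130, 114, 112]
195 [171, 172, 173, 173, 172, 212, 212, 212, 212, 211, 0, 1, 0, 1, 2, 1, 1]
205 [4, 4, 2, 168, 169, 167, 169, 5, 5, 3, 5, 6, 5, 6, 5, 5, 5]
(array([ 1.170e+01, -3.304e+02, -3.000e-01]), np.float64(0.01))
```

View pics/w1z.png

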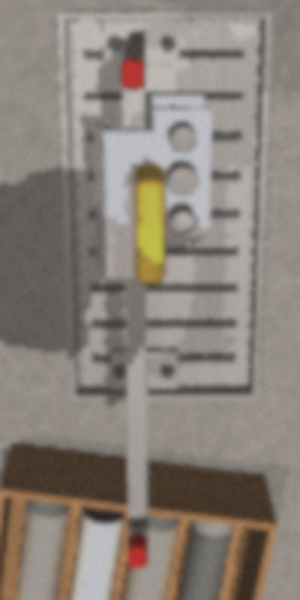

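The yellow grip measures (571,-143) and sits 6 mm to +x of the rail line, against 5.5 mm expected. The height reads 212, against 214. Next, the same view over the dry rack.

```bash
python3 -m pendant '[[120,1,-25,0,0],[200,2,-70,0,0],[255,4,-118,0,0],[255,6,-166,0,0],[255,8,-214,0,0],[255,9,-262,0,0],[255,11,-305,0,0],[255,11.7,-325,0,0],[255,11.7,-330.4,0,0],[255,11.7,-330.4,0,0],[255,11.7,-330.4,0,0]]'
python3 - <<'E'
from h import *
from workcell import bot
import pickle
c=bot.read_camera("wrist");s=bot.read_state();print(s["position"],s["orientation"],s["time"],s["joint_positions"].round(0))
pickle.dump(c,open("/tmp/w2.pkl","wb"));cv2.imwrite("pics/w2.png",c["img"][:,:,::-1])
report(c,(270,80,370,330),("red","green"))
E
```

```text
time: 3.1
position: [531.4, 179.1, 530.1]
orientation: [179.9, 0.0, 8.9]
force: [-0.6, 0.1, 0.4]
width: -0.2
[531.43854031 179.13382332 530.0827111 ] [1.79907816e+02 1.28651425e-02 8.93638808e+00] 3.15 [  9.  12. -39.  89.   8.  82. -21.]
red [306.7  126.22] [303 122   8   9  64] [510.7 234.1 192. ]
green [310.84 228.35] [308 213   7  29  95] [530.1 135.6 214. ]
```

View pics/w2.png

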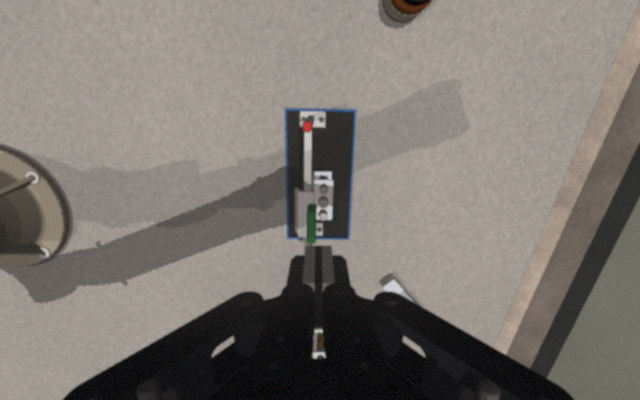

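Run:
```python
from h import *
from workcell import bot
s=bot.read_state();print(shift(s,[536.4,95.3,430],8.9),shift(s,[536.4,95.3,361],8.9))
```

```text
(array([ -8.1,  83.4, 100.2]), np.float64(0.04)) (array([ -8.1,  83.3, 169.2]), np.float64(0.04))
```

```bash
python3 -m pendant '[[255,-3,30,15,0],[255,-7,65,45,0],[255,-8.1,83.3,85,0],[255,-8.1,83.3,115,0],[255,-8.1,83.3,140,0],[255,-8.1,83.3,155,0],[255,-8.1,83.3,165,0],[255,-8.1,83.3,169.2,0],[255,-8.1,83.3,169.2,0],[255,-8.1,83.3,169.2,0]]' 20
python3 - <<'E'
from h import *
from workcell import bot
s=bot.read_state();print(s["position"],s["orientation"],s["force"])
c=bot.read_camera("side");cv2.imwrite("pics/s2.png",cv2.resize(c["img"][150:330,240:400,::-1],None,fx=3.3,fy=3.3,interpolation=cv2.INTER_CUBIC))
print(shift(s,[525.5,173.6,361],8.9))
E
```

```text
time: 4.15
position: [536.4, 98.6, 362.1]
orientation: [180.0, -0.1, 9.2]
force: [-0.4, 0.3, -0.4]
width: -0.1
[536.35609133  98.63406526 362.14567319] [ 1.79993018e+02 -1.16691001e-01  9.21492751e+00] [-0.43698239  0.28318127 -0.42278084]
(array([  1.3, -75.7,   1.1]), np.float64(0.31))
```

View pics/s2.png

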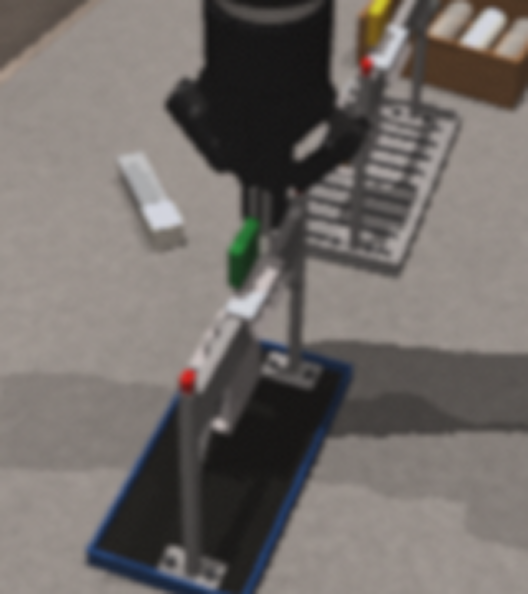

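The fingers stand just behind the -y edge of the green grip, so I'll push slowly towards +y.

```bash
python3 -m pendant '[[255,0.1,-5,1,0],[255,0.1,-9,1,0],[255,0.2,-13,1,0],[255,0.3,-17,1,0],[255,0.4,-21,1,0],[255,0.4,-25,1,0],[255,0.5,-29,1,0],[255,0.5,-33,1,0],[255,0.6,-37,1,0],[255,0.7,-41,1,0],[255,0.7,-45,1,0],[255,0.8,-49,1,0],[255,0.9,-53,1,0],[255,1,-57,1,0],[255,1,-60,1,0],[255,1.1,-63,1,0],[255,1.2,-65,1,0],[255,1.2,-67,1,0],[255,1.2,-67,1,0]]'
python3 - <<'E'
from h import *
from workcell import bot
s=bot.read_state();print(s["position"],s["orientation"],s["force"])
c=bot.read_camera("top")
for ce,b in blobs(c,"green",(230,190,330,250)): print(ce,b,onz(c,*ce,214).round(1))
cv2.imwrite("pics/t3.png",cv2.resize(c["img"][180:260,220:360,::-1],None,fx=5,fy=5,interpolation=cv2.INTER_CUBIC))
c=bot.read_camera("side");cv2.imwrite("pics/s3.png",cv2.resize(c["img"][150:330,240:400,::-1],None,fx=3.3,fy=3.3,interpolation=cv2.INTER_CUBIC))
print(shift(s,[525.5,173.6,361],8.9))
E
```

```text
time: 6.1
position: [526.5, 165.0, 360.2]
orientation: [180.0, -0.0, 9.2]
force: [3.5, -2.9, 3.9]
width: -0.1
[526.50483804 165.01420002 360.20244216] [ 1.79996193e+02 -4.01972424e-02  9.22476809e+00] [ 3.47190191 -2.91882913  3.87572795]
(array([ 0.4, -8.6, -0.8]), np.float64(0.32))
```

View pics/s3.png

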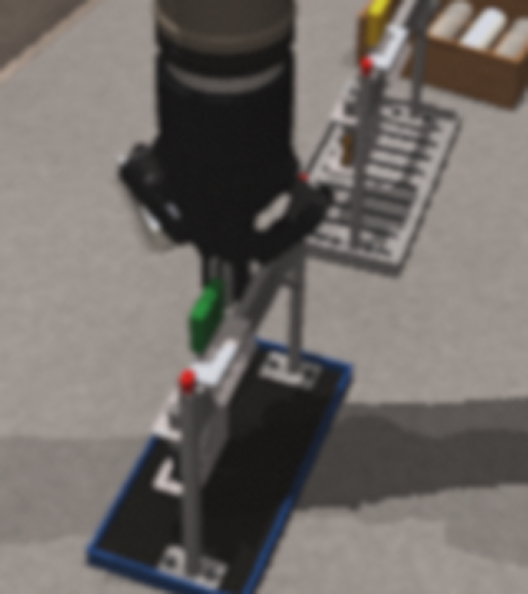

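The green carrier follows the push, with about 8 mm left to the stop.

```bash
python3 -m pendant '[[255,0.1,-2,0,0],[255,0.1,-4,0,0],[255,0.2,-6,0,0],[255,0.2,-7,0,0],[255,0.2,-7,0,0]]'; python3 -m pendant '[[255,0,-1,0,0],[255,0,-1.5,0,0],[255,0,-1.5,0,0]]'
```

```text
time: 6.7
position: [525.3, 172.0, 360.0]
orientation: [-180.0, 0.0, 9.2]
force: [3.0, -2.2, 1.9]
width: -0.2
time: 7.0
position: [525.2, 173.2, 360.0]
orientation: [-180.0, 0.0, 9.2]
force: [3.6, -4.2, 2.6]
width: -0.1
```

```bash
python3 -m pendant '[[255,0,-0.7,0,0],[255,0,-1.5,0,0],[255,0,-1.5,0,0]]'; python3 -m pendant '[[255,0,-0.7,0,0],[255,0,-1.5,0,0],[255,0,-1.5,0,0]]'
python3 - <<'E'
from h import *
from workcell import bot
import pickle
c=bot.read_camera("side");cv2.imwrite("pics/s4.png",cv2.resize(c["img"][200:290,270:350,::-1],None,fx=6,fy=6,interpolation=cv2.INTER_CUBIC))
E
```

```text
time: 7.3
position: [525.1, 174.1, 360.0]
orientation: [179.9, 0.0, 9.2]
force: [2.4, -4.9, 2.8]
width: 0.2
time: 7.6
position: [525.1, 174.6, 360.1]
orientation: [179.8, 0.0, 9.1]
force: [2.9, -7.1, 3.4]
width: -0.2
```

View pics/s4.png

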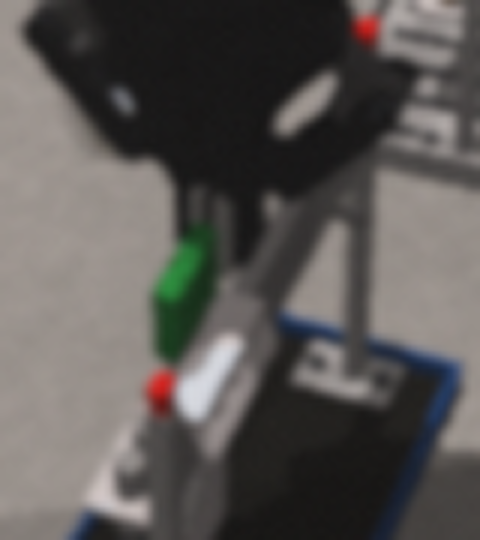

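```bash
python3 -m pendant '[[255,0,-0.7,0,0],[255,0,-1.5,0,0],[255,0,-1.5,0,0]]'; python3 -m pendant '[[255,0,2,0,0],[255,0,8,0,0],[255,0,14,0,0],[255,0,16,-20,0],[255,0,10,-50,0],[255,0,0,-80,0],[255,0,0,-110,0],[255,0,0,-130,0],[255,0,0,-130,0]]'
python3 - <<'E'
from h import *
from workcell import bot
import pickle
c=bot.read_camera("wrist");s=bot.read_state();print(s["position"],s["orientation"])
pickle.dump(c,open("/tmp/w3.pkl","wb"));cv2.imwrite("pics/w3.png",c["img"][:,:,::-1])
report(c,(230,60,410,330),("red","green"))
E
```

```text
time: 7.95
position: [525.2, 175.1, 360.2]
orientation: [179.7, 0.0, 9.1]
force: [2.5, -9.9, 4.9]
width: 0.2
time: 8.85
position: [524.3, 179.2, 492.8]
orientation: [-179.9, -0.3, 9.3]
force: [0.2, 0.5, -0.1]
width: -0.1
[524.03663067 178.64376874 490.71778466] [-1.79920377e+02 -7.27542354e-02  9.29294739e+00]
red [312.   131.74] [308 127   9  10  78] [510.7 234.3 192. ]
green [317.74 173.79] [313 153  10  42 356] [520.9 202.9 214. ]
```

View pics/w3.png

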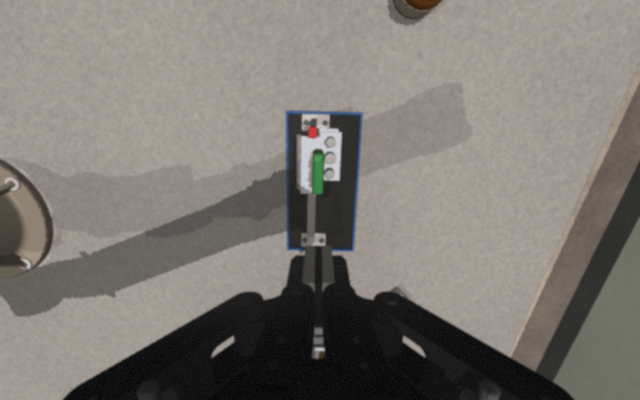

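The green carrier is against the stop: it measured (520.9,202.9), predicted (521.0,202.3), and the push force rose to 10 N. Now I'll go above the yellow one.

Run:
```python
from h import *
from workcell import bot
s=bot.read_state();print(shift(s,[571.4,-144.3,440],9.4))
```

```text
(array([ -5.5, 326.4,  50.3]), np.float64(-0.11))
```

```bash
python3 -m pendant '[[110,-1,25,0,0],[110,-2,70,0,0],[110,-3,118,0,0],[110,-3,166,0,0],[110,-4,214,0,0],[110,-5,262,10,0],[110,-5.5,300,25,0],[110,-5.5,320,40,0],[110,-5.5,326.4,50,0],[110,-5.5,326.4,50.3,0],[110,-5.5,326.4,50.3,0],[110,-5.5,326.4,50.3,0]]' 60
python3 - <<'E'
from h import *
from workcell import bot
import pickle
c=bot.read_camera("wrist");s=bot.read_state();print(s["position"],s["orientation"],s["width"])
pickle.dump(c,open("/tmp/w4.pkl","wb"));cv2.imwrite("pics/w4.png",c["img"][:,:,::-1])
report(c,(230,60,410,390),("red","yellow"))
print(shift(s,[571.4,-144.3,357],9.4))
E
```

```text
time: 10.1
position: [571.7, -142.7, 440.8]
orientation: [-180.0, -0.1, 9.4]
force: [0.0, -0.1, 0.5]
width: 48.7
[ 571.68579692 -143.10509922  440.87297388] [ 1.79993500e+02 -1.07176742e-01  9.41536154e+00] 48.52088454681522
red [310.   152.38] [305 146  11  13 111] [558.3 -98.5 192. ]
red [311.4  353.44] [308 348   8  11  62] [ 587.9 -278.4  192. ]
yellow [319.21 207.67] [316 206   7   6  24] [ 570.4 -131.5  214. ]
(array([-0.6,  1.1, 83.9]), np.float64(0.02))
```

View pics/w4.png

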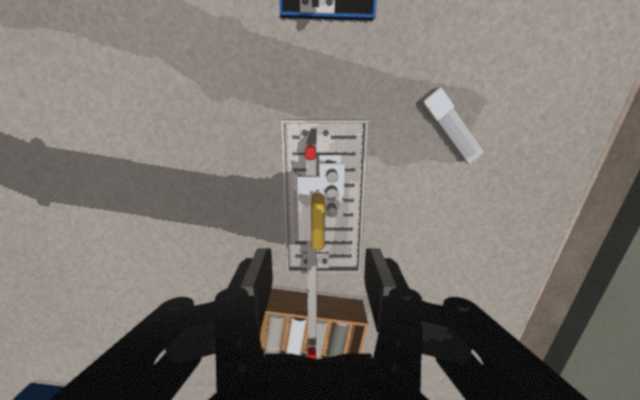

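Run:
```python
from h import *
import pickle
c=pickle.load(open("/tmp/w4.pkl","rb"))
h=cv2.cvtColor(c["img"],cv2.COLOR_RGB2HSV);m=cv2.inRange(h,np.array((15,140,50)),np.array((36,255,255)));m[:150]=0;m[260:]=0;m[:,:300]=0;m[:,340:]=0
n,l,s,ce=cv2.connectedComponentsWithStats(m)
i=1+s[1:,4].argmax();print(s[i],ce[i],onz(c,*ce[i],214))
x,y,w,hh,_=s[i]
for v in(y,y+hh):print(onz(c,ce[i][0],v,214))
ys,xs=np.nonzero(l==i);r=c["range_z"]
P=np.array([(lambda o,d:o+d*r[v,u])(*ray(c,u,v)) for u,v in zip(xs,ys)]);P=P[(P[:,2]>208)&(P[:,2]<218)]
print(len(P),P.mean(0),P.min(0),P.max(0),cv2.minAreaRect(P[:,:2].astype(np.float32)))
```

```text
[312 194  12  55 596] [317.46979866 222.44798658] [ 571.0317394  -142.49270116  214.        ]
[ 567.6531025  -122.07361516  214.        ]
[ 574.38310392 -162.74696418  214.        ]
540 [ 571.45285718 -145.26481909  212.11107511] [ 565.4438308  -163.49721657  208.24099958] [ 577.95462313 -129.00298135  213.8580655 ] ((571.7103881835938, -146.06629943847656), (7.9932379722595215, 34.723087310791016), 9.117539405822754)
```

```bash
python3 -m pendant '[[110,-0.3,1,20,0],[110,-0.5,2.3,45,0],[110,-0.5,2.3,65,0],[110,-0.5,2.3,77,0],[110,-0.5,2.3,84,0],[110,-0.5,2.3,84,0],[110,-0.5,2.3,84,0]]' 60
python3 - <<'E'
from h import *
from workcell import bot
s=bot.read_state();print(shift(s,[571.5,-145.5,357],9.4),s["force"])
c=bot.read_camera("side");cv2.imwrite("pics/s5.png",cv2.resize(c["img"][90:250,310:410,::-1],None,fx=3.7,fy=3.7,interpolation=cv2.INTER_CUBIC))
E
```

```text
time: 10.85
position: [571.6, -147.6, 356.8]
orientation: [180.0, -0.1, 9.2]
force: [-0.5, 0.8, -0.5]
width: 48.5
(array([ 0.2, -2.1, -0.2]), np.float64(-0.17)) [-0.52431911  0.80632084 -0.48614525]
```

View pics/s5.png

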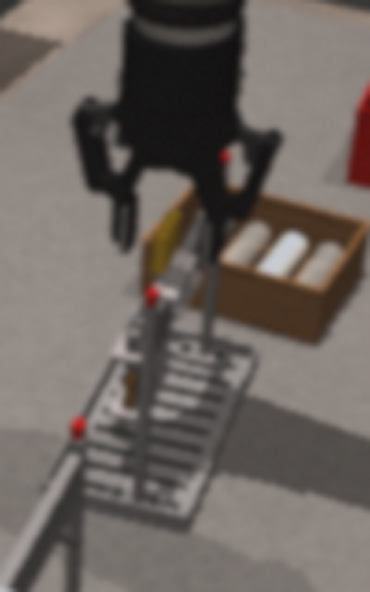

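The fingers straddle the yellow grip, so I'll close on it.

```bash
python3 -m pendant '[[110,0.2,-2,0,0],[150,0.2,-2,0,0],[180,0.2,-2,0,0],[255,0.2,-2,0,0],[255,0.2,-2,0,0],[255,0.2,-2,0,0],[255,0.2,-2,0,0],[255,0.2,-2,0,0]]' 60
```

```text
time: 11.7
position: [571.6, -145.7, 356.2]
orientation: [180.0, -0.1, 9.2]
force: [3.2, -0.3, -0.1]
width: 9.0
```

```bash
python3 -m pendant '[[255,0,0,-3,0],[255,0,0,-8,0],[255,0,0,-15,0],[255,0,0,-23,0],[255,0,0,-32,0],[255,0,0,-41,0],[255,0,0,-49,0],[255,0,0,-55,0],[255,0,0,-58,0],[255,0,0,-58,0],[255,0,0,-58,0],[255,0,0,-58,0]]'
python3 - <<'E'
from h import *
from workcell import bot
import pickle
s=bot.read_state();print(s["position"],s["orientation"],s["force"],s["wrist_torque"],s["width"])
c=bot.read_camera("side");pickle.dump(c,open("/tmp/s6.pkl","wb"));cv2.imwrite("pics/s6.png",cv2.resize(c["img"][90:250,310:410,::-1],None,fx=3.7,fy=3.7,interpolation=cv2.INTER_CUBIC))
E
```

```text
time: 12.9
position: [571.2, -145.6, 414.2]
orientation: [180.0, -0.0, 9.2]
force: [3.8, 0.9, -1.2]
width: 9.3
[ 571.18532115 -145.62843338  414.21105848] [ 1.79993552e+02 -4.50952021e-02  9.21753174e+00] [ 3.80769482  0.94064111 -1.15248673] [ 0.33373294 -1.1451421   0.10759157] 9.305764713509378
```

View pics/s6.png

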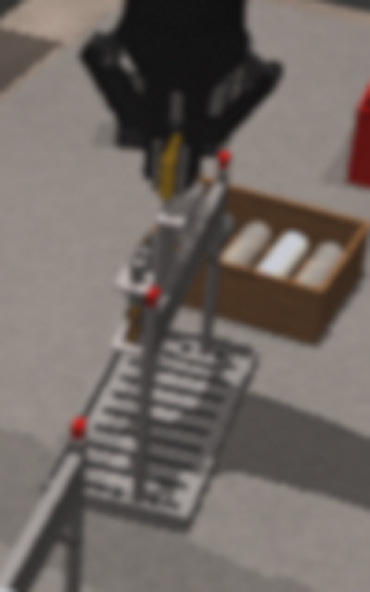

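```bash
python3 -m pendant '[[255,1,0,0,0],[255,2,0,0,0],[255,2.5,0,0,0],[255,2.5,0,0,0],[255,2.5,0,0,0]]'
python3 - <<'E'
from h import *
from workcell import bot
s=bot.read_state();print(s["position"],s["orientation"],s["force"],s["wrist_torque"],s["width"])
c=bot.read_camera("top");
for col in("red","yellow"):
  for ce,b in blobs(c,col,(230,190,440,250)): print(col,ce,b)
E
```

```text
time: 13.45
position: [572.8, -145.9, 413.0]
orientation: [-180.0, 0.2, 9.2]
force: [0.2, -0.3, -3.3]
width: 9.0
[ 572.7738744  -145.90676211  412.96559323] [-179.99484041    0.18496113    9.17286504] [ 0.24071068 -0.30422652 -3.34082554] [-0.00142516  0.01564709 -0.03321386] 8.967297399205883
red [425.2 204.6] [424 204   3   2   5]
red [362. 214.] [361 213   3   3   5]
red [313.67 219.  ] [312 218   4   3   9]
red [250.5 227.5] [250 227   2   2   4]
```

The carrier is free now: 3.3 N of weight and no side force. I'll move along the rails, over the drain stop, and look again at the dry stop.

```bash
python3 - <<'E'
from h import *
from workcell import bot
s=bot.read_state();print(shift(s,[562,-70,414],9.2))
E
python3 -m pendant '[[255,0.3,-3,-1,0],[255,0.6,-9,-1,0],[255,1,-16,-1,0],[255,1.3,-25,-1,0],[255,1.4,-34,-1,0],[255,1.4,-43,-1,0],[255,1.4,-52,-1,0],[255,1.4,-60,-1,0],[255,1.4,-67,-1,0],[255,1.4,-72,-1,0],[255,1.4,-75,-1,0],[255,1.4,-76.5,-1,0],[255,1.4,-76.5,-1,0],[255,1.4,-76.5,-1,0]]'
python3 - <<'E'
from h import *
from workcell import bot
import pickle
s=bot.read_state();print(s["position"],s["orientation"],s["force"],s["wrist_torque"],s["width"])
c=bot.read_camera("wrist");pickle.dump(c,open("/tmp/w7.pkl","wb"));cv2.imwrite("pics/w7.png",c["img"][:,:,::-1])
report(c,(200,0,430,390),("red","yellow"))
E
```

```text
(array([  1.4, -76.7,  -0.9]), np.float64(-0.03))
time: 14.9
position: [562.7, -70.1, 414.8]
orientation: [180.0, 0.0, 9.2]
force: [-0.2, 0.1, -2.8]
width: 8.7
[562.69531548 -70.10437575 414.75394706] [1.79979260e+02 1.53233234e-03 9.17557211e+00] [-0.238323    0.06969452 -2.80581285] [ 0.00171533  0.06839444 -0.02950352] 8.72483176739851
red [306.88  32.17] [300  23  15  19 262] [537.2  44.6 192. ]
```

View pics/w7.png

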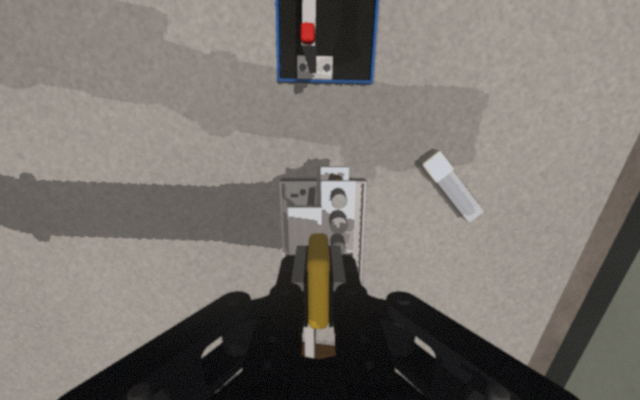

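The dry near stop shows at (307,32), which gives a dry rail yaw of about 8.2°. That agrees with where the green grip sits relative to the rail. Next I'll carry on over the stop to a spot about 6 mm short of green.

Run:
```python
from h import *
from workcell import bot
s=bot.read_state();print(shift(s,[547,48,415],8.2),shift(s,[532.1,141.5,415],8.2))
```

```text
(array([   3.3, -119.1,   -0.3]), np.float64(0.97)) (array([   3.5, -213.8,   -0.3]), np.float64(0.97))
```

```bash
python3 -m pendant '[[255,0.3,-4,-0.3,0.2],[255,0.6,-12,-0.3,0.4],[255,1,-24,-0.3,0.6],[255,1.4,-38,-0.3,0.8],[255,2,-52,-0.3,0.95],[255,2.4,-66,-0.3,0.95],[255,2.8,-80,-0.3,0.95],[255,3.1,-94,-0.3,0.95],[255,3.3,-108,-0.3,0.95],[255,3.4,-122,-0.3,0.95],[255,3.4,-136,-0.3,0.95],[255,3.4,-150,-0.3,0.95],[255,3.4,-164,-0.3,0.95],[255,3.4,-177,-0.3,0.95],[255,3.4,-189,-0.3,0.95],[255,3.4,-198,-0.3,0.95],[255,3.4,-205,-0.3,0.95],[255,3.4,-210,-0.3,0.95],[255,3.4,-212,-0.3,0.95],[255,3.4,-212,-0.3,0.95]]'
python3 - <<'E'
from h import *
from workcell import bot
import pickle
s=bot.read_state();print(s["position"],s["orientation"],s["force"],s["wrist_torque"],s["width"])
c=bot.read_camera("wrist");pickle.dump(c,open("/tmp/w8.pkl","wb"));cv2.imwrite("pics/w8.png",c["img"][:,:,::-1])
report(c,(200,0,430,390),("red","yellow","green"))
c=bot.read_camera("side");pickle.dump(c,open("/tmp/s8.pkl","wb"));cv2.imwrite("pics/s8.png",cv2.resize(c["img"][180:330,260:360,::-1],None,fx=3.9,fy=3.9,interpolation=cv2.INTER_CUBIC))
E
```

```text
time: 16.95
position: [532.1, 140.1, 415.1]
orientation: [180.0, -0.0, 8.3]
force: [-0.6, -0.0, -2.3]
width: 9.0
[532.12493877 140.06921702 415.05309161] [ 1.79983805e+02 -4.69019698e-04  8.25249453e+00] [-0.60815538 -0.03432229 -2.25786427] [-0.02987354  0.0242258   0.02044073] 8.99054772554852
red [306.44  74.53] [300  66  13  18 200] [511.1 233.3 192. ]
red [307.89 333.21] [303 326  11  14 118] [536.8  48.5 192. ]
green [315.18 132.87] [308 103  15  62 887] [520.8 202.8 214. ]
```

View pics/w8.png

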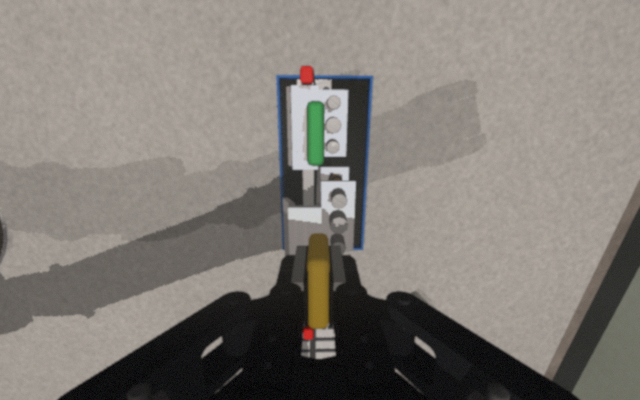

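View pics/s8.png

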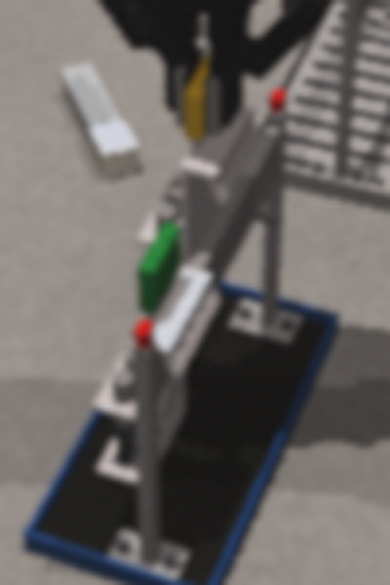

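It is aligned, with the hook over the dry rail and about 7 mm of gap to green. Lowering now.

```bash
python3 -m pendant '[[255,-0.4,0,4,0],[255,-0.4,0,11,0],[255,-0.4,0,19,0],[255,-0.4,0,27,0],[255,-0.4,0,33,0],[255,-0.4,0,37,0],[255,-0.4,0,40,0],[255,-0.4,0,42,0],[255,-0.4,0,44,0],[255,-0.4,0,46,0],[255,-0.4,0,48,0],[255,-0.4,0,50,0],[255,-0.4,0,50,0],[255,-0.4,0,50,0]]'
python3 - <<'E'
from h import *
from workcell import bot
s=bot.read_state();print(s["position"],s["force"],s["wrist_torque"],s["width"])
c=bot.read_camera("side");cv2.imwrite("pics/s9.png",cv2.resize(c["img"][200:290,270:350,::-1],None,fx=6,fy=6,interpolation=cv2.INTER_CUBIC))
E
```

```text
time: 18.45
position: [531.7, 140.1, 365.1]
orientation: [180.0, -0.0, 8.3]
force: [-0.0, 0.1, -2.3]
width: 9.4
[531.69280297 140.06625185 365.07927385] [-0.03975431  0.14026729 -2.2879509 ] [0.01034908 0.04556605 0.00628801] 9.382395243164407
```

View pics/s9.png

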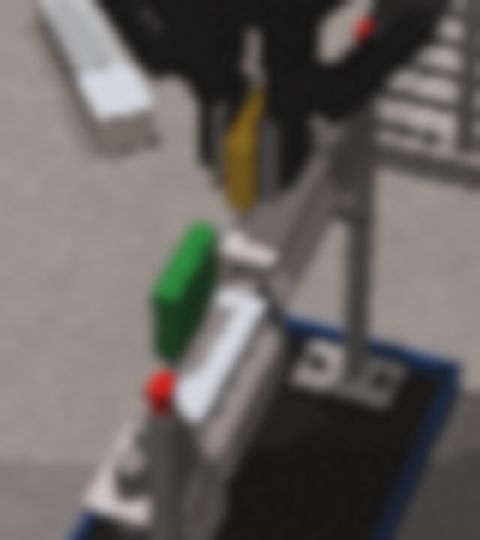

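The lip is astride the rail with no contact force, and about 9 mm remain. I'll finish slowly.

```bash
python3 -m pendant '[[255,0,0,1.2,0],[255,0,0,2.4,0],[255,0,0,3.6,0],[255,0,0,4.6,0],[255,0,0,5.4,0],[255,0,0,6.2,0],[255,0,0,6.8,0],[255,0,0,7.2,0],[255,0,0,7.2,0],[255,0,0,7.2,0]]' ; python3 -m pendant '[[255,0,0,0.4,0],[255,0,0,0.8,0],[255,0,0,0.8,0]]'; python3 -m pendant '[[255,0,0,0.4,0],[255,0,0,0.8,0],[255,0,0,0.8,0]]'
```

```text
time: 19.5
position: [531.7, 140.1, 357.9]
orientation: [180.0, -0.0, 8.3]
force: [0.2, 0.0, -2.7]
width: 9.0
time: 19.8
position: [531.6, 140.1, 357.0]
orientation: [180.0, 0.0, 8.3]
force: [-1.0, -1.4, -4.1]
width: 8.7
time: 20.1
position: [531.7, 140.1, 356.2]
orientation: [180.0, 0.0, 8.3]
force: [-0.3, -0.5, -2.8]
width: 9.0
```

```bash
python3 -m pendant '[[255,0,0,0.3,0],[255,0,0,0.6,0],[255,0,0,0.6,0]]'; python3 -m pendant '[[255,0,0,0.3,0],[255,0,0,0.5,0],[255,0,0,0.5,0]]'
```

```text
time: 20.4
position: [531.7, 140.1, 356.2]
orientation: [180.0, -0.0, 8.3]
force: [-1.6, -0.4, 1.7]
width: 8.7
time: 20.7
position: [531.7, 140.1, 356.2]
orientation: [180.0, -0.0, 8.3]
force: [-3.1, -1.3, 6.5]
width: 9.1
```

It is seated: the height stopped at 356.2 and the force changed sign. I'll unload, ease the plate onto the rail in -x and open gently.

```bash
python3 -m pendant '[[255,-0.4,0,-0.6,0],[255,-0.8,0,-1.0,0],[255,-1.2,0,-1.0,0],[255,-1.5,0,-1.0,0],[255,-1.7,0,-1.0,0],[255,-1.7,0,-1.0,0]]' 20; python3 -m pendant '[[220,0,0,0,0],[205,0,0,0,0],[195,0,0,0,0],[185,0,0,0,0],[175,0,0,0,0],[165,0,0,0,0],[155,0,0,0,0],[145,0,0,0,0],[130,0,0,0,0],[110,0,0,0,0],[110,0,0,0,0]]'
python3 - <<'E'
from h import *
from workcell import bot
s=bot.read_state();print(s["position"],s["force"],s["wrist_torque"],s["width"])
c=bot.read_camera("side");cv2.imwrite("pics/s10.png",cv2.resize(c["img"][200:290,270:350,::-1],None,fx=6,fy=6,interpolation=cv2.INTER_CUBIC))
E
```

```text
time: 21.3
position: [530.1, 139.9, 356.2]
orientation: [-180.0, -0.0, 8.3]
force: [0.9, 0.7, -1.1]
width: 9.0
time: 22.4
position: [530.0, 139.8, 356.2]
orientation: [180.0, -0.0, 8.3]
force: [0.2, 0.2, -0.4]
width: 48.5
[530.0161672  139.82086344 356.18282153] [ 0.19434395  0.21947411 -0.41306076] [-0.01851292  0.04885011  0.00948466] 48.52187464088369
```

View pics/s10.png

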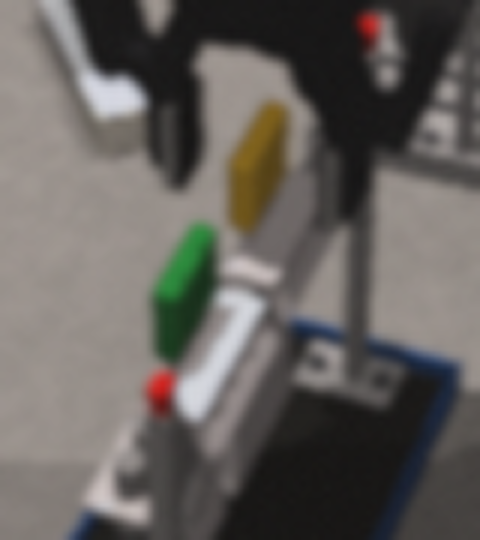

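The yellow carrier hangs stably with a small gap to green. I'll go up, round behind it, close the fingers and push gently.

```bash
python3 -m pendant '[[110,0,0,-15,0],[110,0,0,-40,0],[110,0,0,-65,0],[110,0,5,-80,0],[200,0,20,-85,0],[255,0,36,-85,0],[255,0,42,-85,0],[255,0,42,-85,0],[255,0,42,-80,0],[255,0,42,-60,0],[255,0,42,-40,0],[255,0,42,-22,0],[255,0,42,-10,0],[255,0,42,-5,0],[255,0,42,-5,0],[255,0,42,-5,0]]' 20
python3 - <<'E'
from h import *
from workcell import bot
s=bot.read_state();print(s["position"],s["force"],s["wrist_torque"],s["width"])
c=bot.read_camera("side");cv2.imwrite("pics/s11.png",cv2.resize(c["img"][200:290,270:350,::-1],None,fx=6,fy=6,interpolation=cv2.INTER_CUBIC))
E
```

```text
time: 24.05
position: [536.3, 98.6, 361.8]
orientation: [-180.0, -0.1, 8.3]
force: [0.2, 0.1, 1.1]
width: 0.1
[536.32372817  98.61604814 361.8457135 ] [0.19577181 0.08865532 1.11982662] [-0.03347354 -0.00196368 -0.01391404] 0.14482284694227568
```

View pics/s11.png

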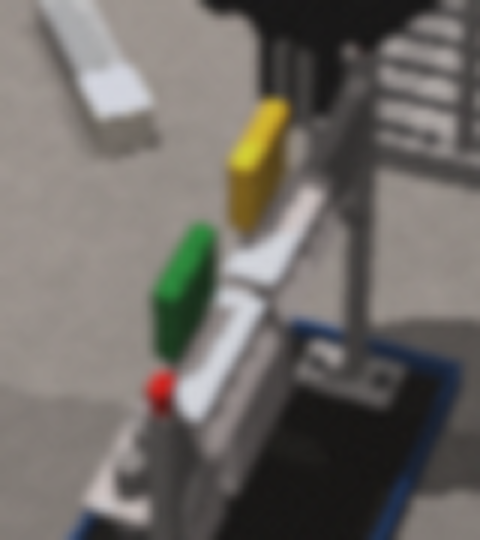

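```bash
python3 -m pendant '[[255,0,-4,0.8,0],[255,0,-8,0.8,0],[255,0,-10,0.8,0],[255,0,-12,0.8,0],[255,0,-13.5,0.8,0],[255,0,-15,0.8,0],[255,0,-16,0.8,0],[255,0,-17,0.8,0],[255,0,-17,0.8,0]]'; python3 -m pendant '[[255,0,-0.7,0,0],[255,0,-1.5,0,0],[255,0,-1.5,0,0]]'; python3 -m pendant '[[255,0,-0.7,0,0],[255,0,-1.5,0,0],[255,0,-1.5,0,0]]'
```

```text
time: 25.0
position: [533.8, 115.0, 360.5]
orientation: [180.0, -0.0, 8.2]
force: [1.9, -2.6, 1.5]
width: 0.0
time: 25.3
position: [533.5, 116.6, 360.6]
orientation: [180.0, -0.0, 8.3]
force: [2.2, -3.8, 2.3]
width: 0.1
time: 25.6
position: [533.2, 118.1, 360.5]
orientation: [180.0, -0.0, 8.3]
force: [2.0, -3.1, 3.4]
width: -0.2
```

```bash
python3 -m pendant '[[255,0,-0.7,0,0],[255,0,-1.2,0,0],[255,0,-1.2,0,0]]'; python3 -m pendant '[[255,0,-0.7,0,0],[255,0,-1.2,0,0],[255,0,-1.2,0,0]]'
```

```text
time: 25.9
position: [533.2, 118.8, 360.5]
orientation: [179.9, -0.0, 8.2]
force: [2.4, -4.8, 4.0]
width: -0.1
time: 26.2
position: [533.2, 119.0, 360.6]
orientation: [179.8, -0.0, 8.2]
force: [1.8, -6.3, 4.3]
width: 0.3
```

```bash
python3 -m pendant '[[255,0,-0.7,0,0],[255,0,-1.5,0,0],[255,0,-1.5,0,0]]'; python3 -m pendant '[[255,0,-0.6,0,0],[255,0,-1,0,0],[255,0,-1,0,0],[255,0,-1,0,0]]'
python3 - <<'E'
from h import *
from workcell import bot
c=bot.read_camera("side");cv2.imwrite("pics/s12.png",cv2.resize(c["img"][200:290,270:350,::-1],None,fx=6,fy=6,interpolation=cv2.INTER_CUBIC))
E
```

```text
time: 26.5
position: [533.2, 119.5, 360.7]
orientation: [179.7, -0.0, 8.1]
force: [1.5, -9.4, 5.2]
width: -0.1
time: 26.9
position: [533.3, 119.8, 360.7]
orientation: [179.7, -0.0, 8.1]
force: [2.9, -11.2, 6.2]
width: -0.1
```

View pics/s12.png

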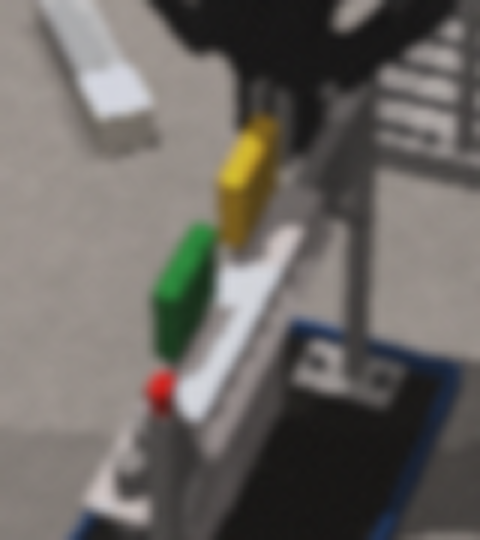

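The hooks now touch and the force has risen to 11 N. I'll retreat and check from above.

```bash
python3 -m pendant '[[255,0,2,0,0],[255,0,8,0,0],[255,0,14,0,0],[255,0,20,-10,0],[255,0,22,-40,0],[255,0,22,-80,0],[255,0,22,-120,0],[255,0,0,-150,0],[255,0,-30,-170,0],[255,0,-50,-170,0],[255,0,-60,-170,0],[255,0,-60,-170,0],[255,0,-60,-170,0]]'
python3 - <<'E'
from h import *
from workcell import bot
c=bot.read_camera("wrist");s=bot.read_state();print(s["position"],s["time"],s["force"])
cv2.imwrite("pics/w13.png",c["img"][:,:,::-1])
R["yellow"]=[(15,140,50),(36,255,255)]
report(c,(250,60,400,280),("red","green","yellow"))
c=bot.read_camera("side");cv2.imwrite("pics/s13.png",c["img"][:,:,::-1])
E
```

```text
time: 28.25
position: [524.0, 181.3, 529.6]
orientation: [179.9, 0.1, 8.2]
force: [0.8, -0.6, -1.0]
width: -0.2
[524.19775732 180.80097038 529.61862532] 28.3 [ 0.41200801 -0.06088373  0.18524134]
red [313.66 129.98] [310 126   8   9  59] [510.9 234.  192. ]
green [319.01 165.57] [316 149   7  34 235] [520.6 203.7 214. ]
yellow [319.46 217.61] [316 198   9  38 276] [528.7 151.  214. ]
```

View pics/w13.png

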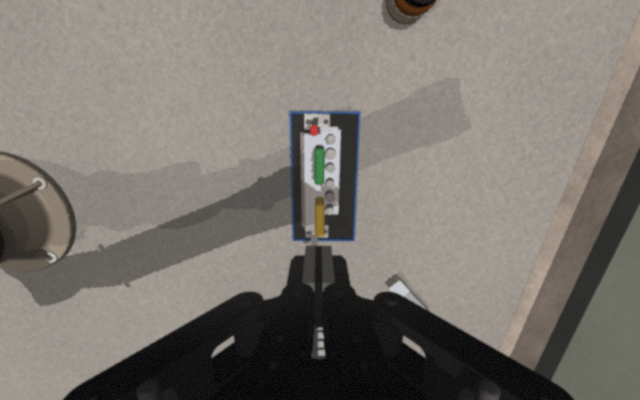

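View pics/s13.png

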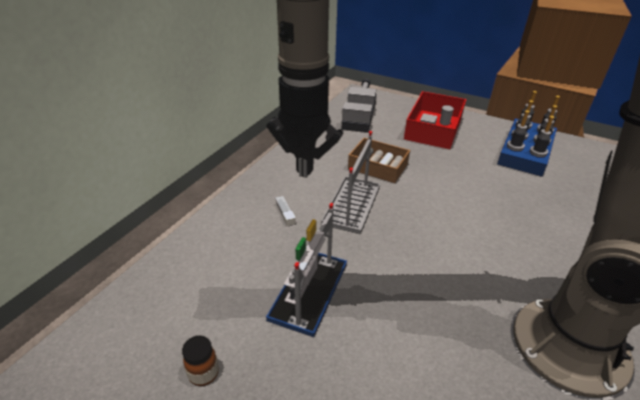

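Run:
```python
from h import *
from workcell import bot
c=bot.read_camera("wrist");r=c["range_z"]
v,u=np.mgrid[100:250,290:345];u=u.ravel();v=v.ravel()
P=np.array([(lambda o,d:o+d*r[b,a])(*ray(c,a,b)) for a,b in zip(u,v)])
ya=axes(8.1)[1];x0=np.array([510.9,234,0])
q=(P-x0)@ya+95; x=(P-x0)@axes(8.1)[0]
k=(P[:,2]>206)&(P[:,2]<222)
qs=np.sort(q[k]);i=np.where(np.diff(qs)>8)[0];print([ (g.min().round(1),g.max().round(1),g.mean().round(1),np.percentile(g,[3,97]).round(1)) for g in np.split(qs,i+1)])
k=(P[:,2]>168)&(P[:,2]<180)&(x<1)&(x>-10)
print(np.histogram(q[k],bins=range(-40,100,10)),[np.median(P[k&(q>a)&(q<a+28),2]).round(1) for a in(-20,10,40,62)])
cv2.imwrite("pics/w14.png",cv2.resize(c["img"][105:250,280:370,::-1],None,fx=4,fy=4,interpolation=cv2.INTER_CUBIC))
```

```text
[(np.float64(-10.6), np.float64(24.4), np.float64(7.9), array([-9.2, 23.7])), (np.float64(44.8), np.float64(80.2), np.float64(63.3), array([46.4, 79.4]))]
(array([16, 28, 73, 71, 73, 74, 80, 90, 85, 92, 90, 87, 92]), array([-40, -30, -20, -10,   0,  10,  20,  30,  40,  50,  60,  70,  80,
        90])) [np.float64(172.6), np.float64(172.5), np.float64(172.5), np.float64(172.5)]
```

View pics/w14.png

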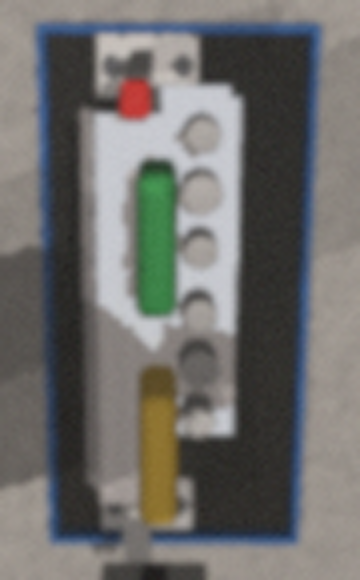

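The depth points put the grips 55.4 mm apart (56 means touching), with green at y ≈ 63 (62 is at the stop). Both hooks sit at the same height, 172.5. Handing in.

Run:
```python
from workcell import bot
print(bot.close_job())
```

```text
the job is handed in; nothing more can be done
None
```

The job is done in the order asked and handed in at about 28 s of the 64 s allowed. The green carrier is against the dry rail's far end stop, and the yellow carrier hangs on the dry rail, closed up against it.

- **Green carrier:** I pushed it along the rail with closed fingers, without lifting it, until it met the stop; the force rose to about 10 N.
- **Yellow carrier:** I lifted it 58 mm and carried it along the rails over both facing stops. I set it down at about 1 mm per step; after touchdown I pressed on to about 6.5 N before unloading. After releasing it gently, I pushed it up against green, and the force rose to 11 N.

**Last checks:**
- **Positions:** depth points put the grips 55.4 mm apart (56 mm is touching) and green at y ≈ 63 mm (62 mm is at the stop). That is within the roughly 2 mm the calibration allows.
- **Hooks:** both sit at the same height.
- **Bystanders:** the jar, tube and carton look unmoved in the side view. I did not measure them.
- **Robot:** it was clear of everything at hand-in.

**Disagreements and one contact:**
- **Grip spacing:** a simple colour-centroid check gave about 53 mm, which is less than touching. I put this down to shading and went with the depth figure.
- **Dry rail angle:** the top camera's first reading was 8.9°, but the wrist views gave about 8°, and I used those.
- **Drain rail rub:** during the lift, the yellow plate rubbed lightly on the drain rail, at about 4 N. I moved it clear before the transfer.

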